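# Index the core turntable to its next hidden hole

## Task

The core on the turntable is due for its next photograph: press the index plunger down by its dished black knob and swing the turntable clockwise (seen from above) with it, feeling with the tip for the next index hole, which is hidden under the disc, until the plunger drops; then push it fully home so that the turntable is locked, and let go. Do not force the plunger, keep the core standing at the centre of the disc, and leave everything else on the bench alone.

Things in the scene. Friction and masses are not known exactly. Their poses are not given: they have to be found in the camera images.
- disc_centre (a point): Centre of the top face of the turntable's round cast-iron disc (290 mm across, 16 mm thick, top 62 mm above the bench), on its vertical turning axis. Turns with the disc: x points from the axis to the plunger. The disc weighs 6.5 kg, turns either way with about 0.25 N m of drag; its base, 276 mm across with three small lugs, is fixed.
- turntable (a joint): Angle of the disc, rad; grows clockwise seen from above; its zero tells nothing of the holes. The fixed index ring under the disc has four plain 15 mm holes a quarter turn apart on the plunger's circle. It was clamped at a new angle for this core, so the holes can only be felt for. At the start the tip is 20 mm or more of travel from any hole; the next one clockwise is at most 155 mm away.
- knob_dish (a point): Centre of the floor of the round dish in the top of the index plunger's black knob (111 mm above the bench when fully raised). Knob: 44 mm across, 22 mm high; dish: 36 mm across, 5 mm deep. Closed fingertips can rest in it and press and drag without gripping; the sides can also be gripped. The upright plunger is 110 mm from the disc's axis and goes round with the disc.
- plunger (a joint): How far the plunger is pushed down, m: 0 fully raised, about 0.008 when its round-nosed 12 mm tip rests on the hidden index ring, 0.022 fully home in a hole, the knob down on its guide bush. A seal holds it where it is left: about 6 N moves it down; 10 to 20 N on the knob is plenty for sliding the tip along the ring.
- bush_top (a point): Centre of the top of the steel guide bush, 36 mm across, that stands 10 mm up from the disc round the plunger's stem. The knob's underside is 22 mm above it when the plunger is fully raised and sits down on it when home.
- knob: The plunger's black knob itself; origin at the centre of its underside, z up, 17 mm below the dish floor.
- core_centre (a point): Centre of the short quartzite core section, an upright cylinder 63.5 mm across and 75 mm tall with pale and dark bands, standing loose (about 0.6 kg) on the thin rubber pad at the centre of the disc; its top is 139 mm above the bench.
- loupe: Bystander: folding hand lens in brass, 73 x 30 x 10 mm, lying flat; origin on its underside under the round lens, x towards its case.
- wedge: Bystander: grey nylon core splitter wedge, 110 x 35 x 26 mm, lying; origin under its middle, x towards its thin edge.
- marker_holder: Bystander: red plastic marker holder, 45 x 95 x 62 mm, with three upright markers reaching 125 mm; origin under its middle.
- magnet: Bystander: small copper-cased magnet bar, 60 x 12 x 9 mm; origin under its middle, x along it.
- scale_bar: Bystander: flat aluminium photo scale bar with black fields, 150 x 16 x 5 mm; origin under its middle, x along it.
- acid_bottle: Bystander: small white dropper bottle, 36 mm across, 85 mm tall, upright; origin under its middle.
- core_offcut: Bystander: core offcut disc standing flat, 48 mm across, 32 mm tall; origin under its middle.
- scriber: Bystander: steel-tipped scriber, 130 x 9 x 10 mm, lying; origin under the middle of its handle, x towards its tip.
Not all that is in view belongs to the job. What is shaped like the part that bears core_centre but brown, purple or turquoise is not meant.

How it is judged:
At the end, for the whole second after the job is handed in: The plunger is home in the next index hole clockwise (pushed down at least 19.5 of its 22 mm), the disc is at rest, and the core stands upright within 8 mm of the disc's centre (value of joint plunger above 0.0195 m and value of joint turntable between 1.2 and 1.95 rad and velocity of joint turntable between -0.05 and 0.05 rad/s and angle between core_centre's own z axis and vertical below 0.05 rad and horizontal distance between core_centre and disc_centre below 0.008 m); the robot touches nothing.
It fails at once if the plunger's knob was forced with more than 60 N (contact force between anything else and knob above 60 N).
It fails at once if the core was knocked over or off the centre of the disc (angle between core_centre's own z axis and vertical above 0.2 rad or horizontal distance between core_centre and disc_centre above 0.015 m).
It fails at once if a bystander on the bench was disturbed by more than 15 mm (distance of any of loupe, wedge, marker_holder, magnet, scale_bar, acid_bottle, core_offcut, scriber from where it was at the start of the episode above 0.015 m).
It also fails if it takes over 51 s, if anything falls off the work surface, if the arm or the gripper's body presses on something with over 40 N, if the wrist force passes 120 N, or if a joint passes its speed limit or range.

## Robot

A 6-joint arm with a two-finger parallel gripper is mounted at the origin on the work surface. World frame = base frame: x ahead of the robot, y to its left, z up, the work surface at z = 0. Lengths are in m, angles in rad, forces in N, time in s.
With the tool pointing down it reaches from about 0.275 to 1 m from the base axis. Payload 8.4 kg.
Tool frame: the origin (TCP) lies on the centre line of the jaws, within the pads' length; the fingertips stand 19 mm ahead of it and the grasp point (between the pads) is the TCP; z points along the fingers, y is the line along which they close (so a half turn about z gives the same grasp; the last joint's range is limited). The gripper opens to 85 mm and grips with 20 to 120 N. Pads are 22 mm wide; open, the fingers measure 114 mm over their backs; the gripper's body (76 mm by 85 mm) begins 54 mm behind the grasp point. The pads swing forward as they close: fully open they stand 13 mm farther back than shut.
Start: joints at [-1.109, 0.353, 1.633, -0, 1.155, -0.002], TCP at [0.28, -0.559, 0.25] pointing down, gripper open.
Joint ranges: [-2.63, 2.63], [-0.92, 2.1], [0.06, 2.66], [-1.3, 4.44], [0, 2.69], [-3.02, 3.02]. Speed limits (rad/s): [2.22, 2.22, 2.79, 3.14, 3.14, 3.14].

## Interface

Orientations are given as a 3x3 rotation matrix whose columns are the frame's x, y, z axes.
In Python, from cell import sensors, viewer, r gives the robot as it stands.
- The arm moves only by the tool arm_command, never from a script. Its argument "moves" is a list of rows, each a list of 2 entries, a list of its own where there are three numbers: the shift along the tool's x, y, z in mm, then the turn about the tool's z in degrees. In form: [[[dx, dy, dz], twist], ...]. A call has 1 to 10 rows; each row is the pose to reach, as a shift and turn from the pose commanded when the call began, along the tool's axes at that moment; what a row does not reach only later rows make up. A row lasts 1/10 s, in which the tool goes at most 50 mm and 8.59 degrees, less where a joint would pass 70% of its speed; a pose out of reach is approached as far as the arm can. A call with a gripper value outside its range is refused whole. "jaw" is the opening, from 0 (shut) to 1 (fully open), set as the call begins (left out, the last holds). The fingers move at their own pace and stop on an object; "squeeze" is the grip in N (left out, the last holds). Time passes only in rows, so rows that repeat a pose let the fingers close. It gives the time, the measured TCP pose, the force, the opening and the grip force at its end, in the units of the state.
- sensors.get_obs(): the state, without advancing time (a new reading comes with each control period).
- viewer.camera(name): name is "side" or "top" or "wrist"; returns the picture (480x640x3 uint8, blue, green, red); there is no depth.
- viewer.calibration(name): a dict with "fov_y" (degrees; the focal length in pixels is half the picture's height over the tangent of half this angle, whatever the lens; pixels are square), "cx", "cy" (the principal point, pixels), "eye" and "rotation" of the camera in the world. Camera axes: x right, y down, z forward; pixel columns grow to the right and rows downward; lengths in m; the calibration is good to about 2 mm. A picture is of the moment at which its call begins: read the wrist's pose just before it. calibration takes no time and is no camera call; for the wrist camera it gives the pose at the moment of the call.
- r.sign_off(): hands the job in; it is judged then, once.
The state is a dict: "clock": time; "joint_positions": joint angles; "qvel": joint speeds; "effort": joint torques, N m; "tcp_pos": TCP position; "orientation": TCP orientation; "ft_force": force on the tool from outside, world axes, zero at the start; "moment": the same for the moment, N m; "width": opening from 0.0 (shut) to 1.0 (fully open); "gripper_force": force on a finger pad.
Only numpy, scipy, OpenCV 4.12 (cv2) and the standard library are available. Lean on these libraries where they do the work, as an engineer would, in place of code of your own. Each camera call takes 0.05 s, during which the arm holds its last target. There are 200 camera calls.

## Working session

There is one attempt and no reset: what is moved stays moved. The work goes in short steps, Python scripts to look and compute and a tool call to move; the robot and the scene stay as the last step left them, time stands still between calls to the robot, and variables do not carry over. Pictures are saved under pics/ and viewed, at most 10 in all, crops included, and the job is handed in when it is done.

Besides the shell and the picture viewer there is one more tool, called after "Emit:" by a JSON object that holds its "op" and its "data", one argument or row to a line. arm_command: Moves the arm, as the interface text tells. Its arguments: {"type":"object","properties":{"moves":{"type":"array","items":{"type":"array"}},"jaw":{"type":"number"},"squeeze":{"type":"number"}},"required":["moves"]}

```bash
mkdir -p pics; python3 - <<'E'
from cell import sensors, viewer, r
import cv2
for n in("side","top"):
    cv2.imwrite(f"pics/{n}0.png",viewer.camera(n)); print(n,viewer.calibration(n))
o=sensors.get_obs();print(o)
E
```

```text
side {'fov_y': 56.05944332304375, 'cx': 324.60183227915377, 'cy': 239.47416014967436, 'eye': array([0.16672439, 0.84087479, 0.85878272]), 'rotation': array([[-0.9129339 , -0.25206567,  0.32095886],
       [-0.40791007,  0.5880539 , -0.69842822],
       [-0.01269133, -0.76854115, -0.63967447]])}
top {'fov_y': 51.41011008458235, 'cx': 320.8615207813328, 'cy': 250.21060083505083, 'eye': array([ 0.3647721 , -0.015601  ,  1.22140555]), 'rotation': array([[ 0.02724299, -0.9856751 ,  0.16644043],
       [-0.99962678, -0.02720073,  0.00253384],
       [ 0.00202976, -0.16644734, -0.98604826]])}
{'clock': 0.1, 'joint_positions': array([-1.10938167e+00,  3.53548820e-01,  1.63404301e+00, -1.48957064e-05,
        1.15519872e+00, -2.40916742e-03]), 'qvel': array([-0.00107598, -0.00280322, -0.0020937 , -0.00032723, -0.00123385,
        0.00109415]), 'effort': array([-7.83961259e-04, -6.06360698e+01, -3.42818713e+01,  5.69258066e-05,
        4.05295970e-03, -4.81832421e-05]), 'tcp_pos': array([ 0.27942324, -0.55862093,  0.24966269]), 'orientation': array([[ 8.94345674e-01,  4.47376259e-01, -5.45525318e-04],
       [ 4.47376591e-01, -8.94345039e-01,  1.06655936e-03],
       [-1.07345235e-05, -1.19792801e-03, -9.99999282e-01]]), 'ft_force': array([0.65856186, 0.42056311, 0.66016007]), 'moment': array([-0.02394348,  0.0050135 ,  0.01199636]), 'gripper_force': 0.0, 'width': 0.9999523307849639}
```

View pics/top0.png

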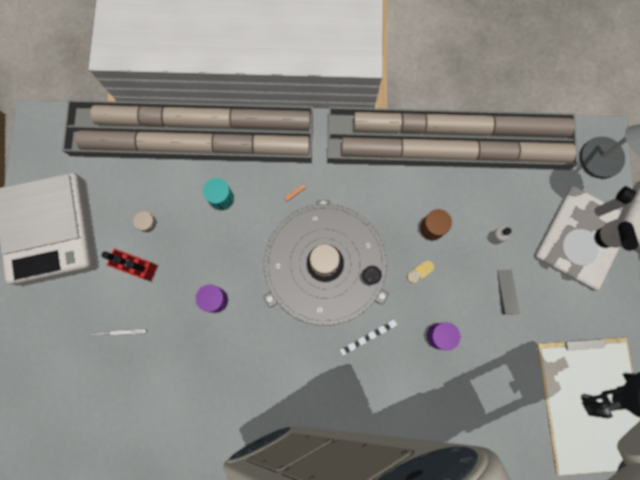

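View pics/side0.png

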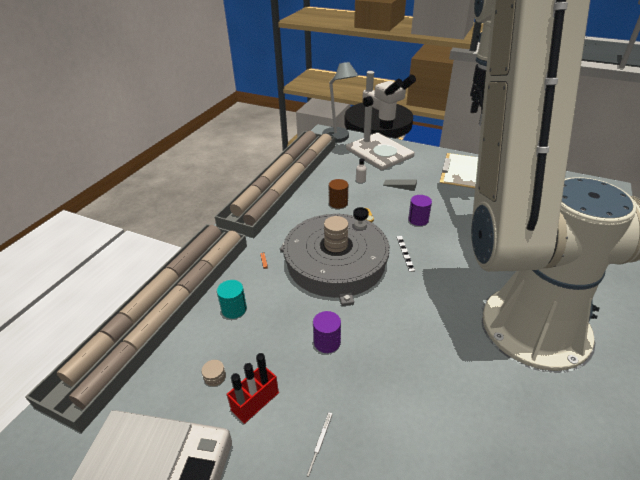

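The disc is near (325,263) in the top view with the core at its centre, and the black knob is at (372,275), which is on the -y side. Clockwise takes the knob towards the robot (-x) and then +y. The magnet, loupe and scale bar lie outside the disc.

```bash
cat > h.py <<'E'
import numpy as np, cv2
from cell import sensors, viewer, r
def ray(n,uv,z,c=None):
    c=c or viewer.calibration(n); f=240/np.tan(np.radians(c["fov_y"]/2))
    uv=np.atleast_2d(uv).astype(float)
    d=np.c_[(uv[:,0]-c["cx"])/f,(uv[:,1]-c["cy"])/f,np.ones(len(uv))]@c["rotation"].T
    return c["eye"]+d*((z-c["eye"][2])/d[:,2])[:,None]
def circ(p):
    A=np.c_[2*p[:,:2],np.ones(len(p))];s=np.linalg.lstsq(A,(p[:,:2]**2).sum(1),rcond=None)[0]
    return s[:2],np.sqrt(s[2]+s[:2]@s[:2])
def blob(n,im,seed,thr,z,R=30):
    m=(im.max(2)<thr).astype(np.uint8)
    k,l,s,ce=cv2.connectedComponentsWithStats(m)
    y,x=np.mgrid[:480,:640]; d=np.hypot(x-seed[0],y-seed[1]);d[m==0]=1e9
    i=l.flat[d.argmin()]; c=max(cv2.findContours((l==i).astype(np.uint8),0,1)[0],key=len)[:,0]
    p=ray(n,c,z); return s[i],ce[i],circ(p)
E
python3 - <<'E'
from h import *
t=cv2.imread("pics/top0.png");s=cv2.imread("pics/side0.png")
for th in(35,45,60):
    print(th,blob("top",t,(372,275),th,.114),blob("side",s,(361,213),th,.114))
# disc edge: radial gradient points
c=viewer.calibration("top")
g=cv2.GaussianBlur(cv2.cvtColor(t,6),(0,0),1).astype(float)
P=[];
for a in np.linspace(0,2*np.pi,180,endpoint=False):
    rr=np.arange(50,68,.5);u=325+rr*np.cos(a);v=263+rr*np.sin(a)
    q=cv2.remap(g.astype(np.float32),u.astype(np.float32)[None],v.astype(np.float32)[None],1)[0]
    i=np.gradient(q).argmax();P.append((u[i],v[i]))
p=ray("top",P,.062)
for _ in range(6):
    ce,R=circ(p);e=abs(np.hypot(*(p[:,:2]-ce).T)-R);print(ce,R,len(p));p=p[e<max(.0015,1.5*np.median(e))]
print("core",ray("top",(325,260),.139))
a=cv2.resize(t[190:340,240:440],None,fx=4,fy=4,interpolation=2);cv2.imwrite("pics/c.png",a)
E
```

```text
35 (array([504, 231,   1,   2,   2], dtype=int32), array([504. , 231.5]), (array([0.62358416, 0.08651307]), np.float64(0.5137160356716693))) (array([354, 208,  14,  13, 132], dtype=int32), array([360.31818182, 213.58333333]), (array([ 0.49519777, -0.11398991]), np.float64(0.02287260324408329)))
45 (array([365, 280,   2,   2,   2], dtype=int32), array([365.5, 280.5]), (array([0.21949769, 0.14291557]), np.float64(0.37024430381233947))) (array([354, 208,  14,  13, 147], dtype=int32), array([360.39455782, 213.66666667]), (array([ 0.49496649, -0.11338676]), np.float64(0.024103492327671647)))
60 (array([363, 267,  18,  17, 151], dtype=int32), array([371.38410596, 275.39072848]), (array([ 0.498753  , -0.12646326]), np.float64(0.018585234007813242))) (array([354, 208,  14,  13, 153], dtype=int32), array([360.32679739, 213.7124183 ]), (array([ 0.49500989, -0.11326215]), np.float64(0.024541145167359935)))
[ 0.53026872 -0.01943843] 0.14486172189449892 180
[ 0.52918414 -0.02204584] 0.14690642267778997 108
[ 0.52925415 -0.02208604] 0.14700320390220178 93
[ 0.5292165  -0.02213979] 0.147044225286664 92
[ 0.5292165  -0.02213979] 0.147044225286664 92
[ 0.5292165  -0.02213979] 0.147044225286664 92
core [[ 0.52594906 -0.02249155  0.139     ]]
```

View pics/c.png

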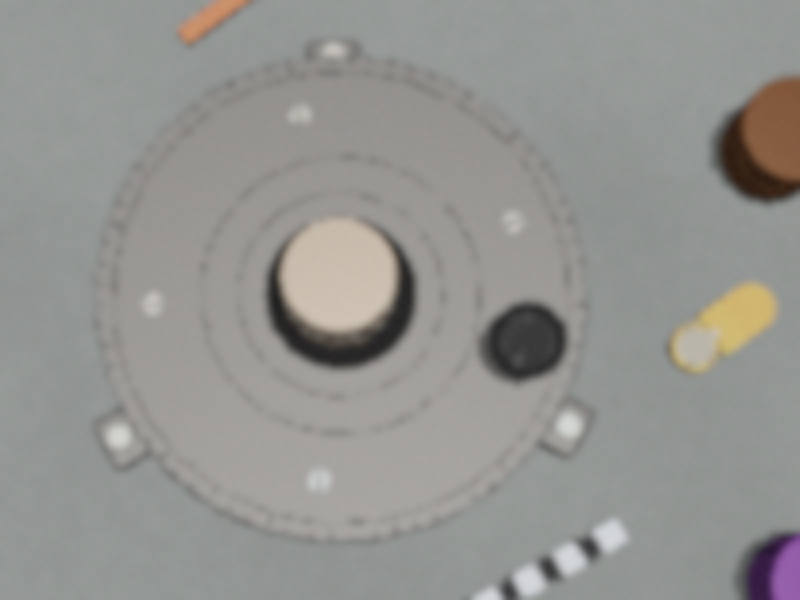

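The crop puts the knob's top centre at crop (528,341), the disc rings' centre at about (341,294) and the core top at (338,275).

```bash
python3 - <<'E'
from h import *
k=lambda x,y:(240+(x+.5)/4-.5,190+(y+.5)/4-.5)
D=ray("top",k(341,294),.062)[0];K=ray("top",k(527,341),.115)[0];C=ray("top",k(338,275),.139)[0]
print(D,K,C,np.hypot(*(K-D)[:2]),np.degrees(np.arctan2(*(K-D)[1::-1])))
s=cv2.imread("pics/side0.png");cv2.imwrite("pics/cs.png",cv2.resize(s[180:310,265:405],None,fx=5,fy=4.6) if 0 else cv2.resize(s[185:305,265:405],None,fx=5,fy=5,interpolation=2))
print(ray("side",(360.8,212.5),.115))
E
```

```text
[ 0.52999209 -0.02288014  0.062     ] [ 0.49882051 -0.12700162  0.115     ] [ 0.52950147 -0.02047774  0.139     ] 0.10868740140838917 -106.66649167948354
[[ 0.4953206  -0.11759756  0.115     ]]
```

View pics/cs.png

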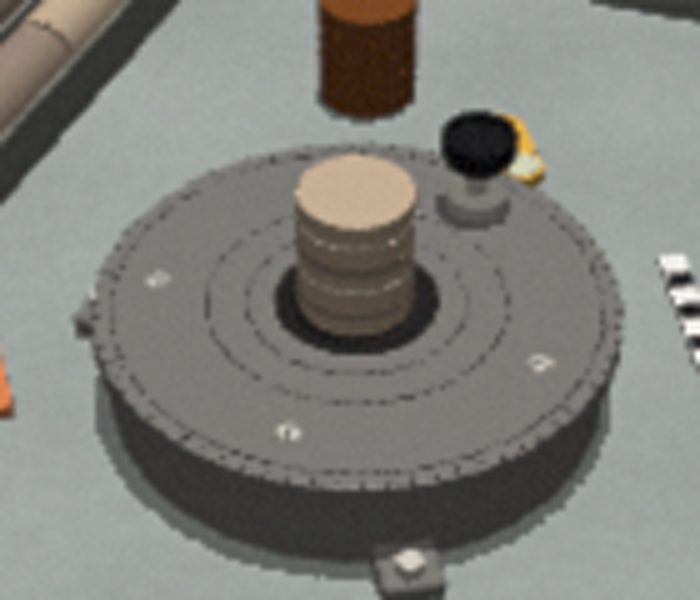

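Emit:
{"op": "arm_command", "data": {
  "moves": [
    [[35, -26, 0], 4],
    [[75, -55, 0], 8],
    [[115, -85, 0], 13],
    [[155, -114, 0], 18],
    [[195, -144, 0], 22],
    [[235, -174, 0], 26.6],
    [[275, -203, 0], 26.6],
    [[315, -233, 0], 26.6],
    [[355, -262, 0], 26.6],
    [[390, -288, 0], 26.6]
  ],
  "jaw": 0
}}

```text
clock: 1.1
tcp_pos: [0.5001, -0.1247, 0.2502]
orientation: [[1.0, 0.0, -0.0], [0.0, -1.0, 0.0], [-0.0, -0.0, -1.0]]
ft_force: [0.1, -0.1, -0.8]
width: -0.003
gripper_force: 0.0
```

Emit:
{"op": "arm_command", "data": {
  "moves": [
    [[0, 0, 20], 0],
    [[0, 0, 50], 0],
    [[0, 0, 50], 0]
  ]
}}

```text
clock: 1.4
tcp_pos: [0.4972, -0.1258, 0.1971]
orientation: [[1.0, 0.001, -0.006], [0.001, -1.0, 0.002], [-0.006, -0.002, -1.0]]
ft_force: [-0.7, 0.5, -0.3]
width: 0.004
gripper_force: 0.0
```

```bash
python3 - <<'E'
from h import *
np.set_printoptions(precision=4,suppress=True)
o=sensors.get_obs();print(o)
print(viewer.calibration("wrist"))
w=viewer.camera("wrist");cv2.imwrite("pics/w1.png",w)
E
```

```text
{'clock': 1.4, 'joint_positions': array([-0.2507,  0.2445,  1.9185, -0.    ,  0.9851,  1.3195]), 'qvel': array([-0.0162, -0.0397, -0.051 , -0.0002,  0.0686, -0.0016]), 'effort': array([  0.6504, -48.5195, -31.2929,   0.0262,  -1.1292,   0.0069]), 'tcp_pos': array([ 0.4972, -0.1258,  0.1971]), 'orientation': array([[ 1.    ,  0.0006, -0.0062],
       [ 0.0006, -1.    ,  0.0016],
       [-0.0062, -0.0016, -1.    ]]), 'ft_force': array([-0.7377,  0.4619, -0.3353]), 'moment': array([0.0403, 0.0056, 0.042 ]), 'gripper_force': 0.0, 'width': 0.003548661047587603}
{'fov_y': 70.32288974784443, 'cx': 320.69362909508163, 'cy': 248.76863388938128, 'eye': array([ 0.5748, -0.126 ,  0.3201]), 'rotation': array([[ 0.0006, -0.952 , -0.3062],
       [-1.    , -0.0011,  0.0014],
       [-0.0016,  0.3062, -0.952 ]])}
```

View pics/w1.png

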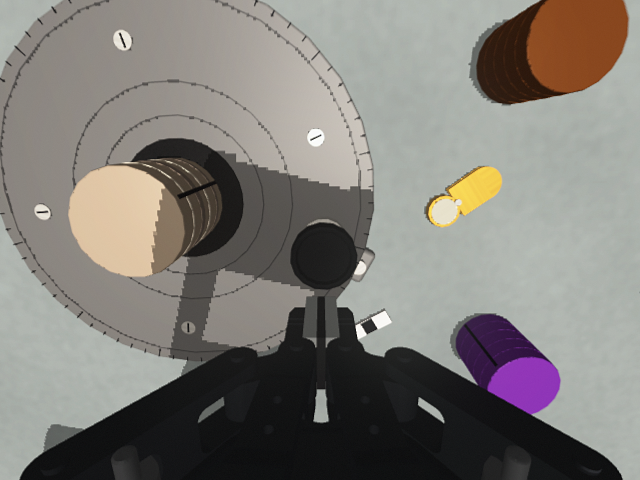

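The knob's rim is centred at about (324,256), the disc's outer ring at about (182.5,189) and the closed fingertips at about (320,295). The tips are slim and will fit the dish.

```bash
python3 - <<'E'
from h import *
w=cv2.imread("pics/w1.png")
c=viewer.calibration("wrist")
K=ray("wrist",(324.5,256),.116)[0]
g=cv2.cvtColor(w,6);m=(g<45).astype(np.uint8);m[291:]=0
k,l,s,ce=cv2.connectedComponentsWithStats(m);i=l[255,324];print(s[i],ce[i])
# outer ring endpoints
p=ray("wrist",[(73,190),(292,190),(182,80.5),(182,298)],.062);print(p[:,:2])
D=p[:2].mean(0);D2=circ(p);print(K,D,D2,np.hypot(*(K[:2]-D2[0])),sensors.get_obs()["tcp_pos"])
t=ray("wrist",(320.5,293),.178);print(t)
E
```

```text
[ 291  223   66   66 3474] [323.25071963 255.81750144]
[[ 0.53932852  0.06201223]
 [ 0.53934127 -0.10447017]
 [ 0.61477758 -0.03023001]
 [ 0.44901659 -0.00968302]]
[ 0.50487764 -0.12875605  0.116     ] [ 0.53933489 -0.02122897  0.062     ] (array([ 0.53174208, -0.02122968]), np.float64(0.08355571443457846)) 0.11083148652381168 [ 0.4981909  -0.12640427  0.19892595]
[[ 0.50802266 -0.12630216  0.178     ]]
```

Emit:
{"op": "arm_command", "data": {
  "moves": [
    [[1, 1, 15], 0],
    [[1, 1, 35], 0],
    [[1, 1, 50], 0],
    [[1, 1, 60], 0],
    [[1, 1, 65], 0],
    [[1, 1, 68], 0],
    [[1, 1, 70], 0],
    [[1, 1, 72], 0],
    [[1, 1, 73], 0],
    [[1, 1, 73], 0]
  ]
}}

```text
clock: 2.45
tcp_pos: [0.5006, -0.1279, 0.1274]
orientation: [[1.0, -0.0, 0.0], [-0.0, -1.0, 0.0], [0.0, -0.0, -1.0]]
ft_force: [0.8, 0.5, -0.0]
width: -0.001
gripper_force: 0.0
```

Emit:
{"op": "arm_command", "data": {
  "moves": [
    [[0, 0, 1], 0],
    [[0, 0, 2], 0],
    [[0, 0, 3], 0],
    [[0, 0, 3], 0]
  ]
}}

```text
clock: 2.85
tcp_pos: [0.5007, -0.128, 0.1244]
orientation: [[1.0, -0.0, 0.0], [-0.0, -1.0, -0.0], [0.0, 0.0, -1.0]]
ft_force: [-0.3, -0.4, 3.1]
width: 0.001
gripper_force: 1.6
```

Emit:
{"op": "arm_command", "data": {
  "moves": [
    [[0, 0, 1], 0],
    [[0, 0, 2], 0],
    [[0, 0, 2], 0]
  ]
}}

```text
clock: 3.15
tcp_pos: [0.5007, -0.128, 0.1222]
orientation: [[1.0, -0.001, 0.0], [-0.001, -1.0, -0.0], [0.0, 0.0, -1.0]]
ft_force: [0.0, -0.0, 3.0]
width: -0.001
gripper_force: 1.4
```

Emit:
{"op": "arm_command", "data": {
  "moves": [
    [[0, 0, 1], 0],
    [[0, 0, 2], 0],
    [[0, 0, 2], 0]
  ]
}}

```text
clock: 3.45
tcp_pos: [0.5009, -0.128, 0.1212]
orientation: [[1.0, -0.0, 0.001], [-0.0, -1.0, -0.0], [0.001, 0.0, -1.0]]
ft_force: [-3.3, 1.4, 14.6]
width: -0.001
gripper_force: 7.8
```

```bash
python3 - <<'E'
import numpy as np
D=np.array([.5305,-.0222]);P=np.array([.501,-.128]);v=P-D;R=np.hypot(*v);a0=np.arctan2(v[1],v[0])
s=np.arange(0,181,6)/1e3;p=(D+R*np.c_[np.cos(a0-s/R),np.sin(a0-s/R)]-P)*1e3;p[:,1]*=-1
d=np.diff(p,axis=0)
for i in range(len(d)):print(int(s[i+1]*1e3),p[i+1].round(1),d[i].round(1))
E
```

```text
6 [-5.7 -1.8] [-5.7 -1.8]
12 [-11.4  -3.8] [-5.6 -2.1]
18 [-16.9  -6.2] [-5.5 -2.4]
24 [-22.2  -8.9] [-5.4 -2.7]
30 [-27.4 -11.9] [-5.2 -3. ]
36 [-32.5 -15.1] [-5.  -3.2]
42 [-37.3 -18.6] [-4.9 -3.5]
48 [-42.  -22.4] [-4.7 -3.8]
54 [-46.5 -26.5] [-4.4 -4. ]
60 [-50.7 -30.7] [-4.2 -4.3]
66 [-54.6 -35.2] [-4.  -4.5]
72 [-58.4 -39.9] [-3.7 -4.7]
78 [-61.8 -44.8] [-3.5 -4.9]
84 [-65.  -49.9] [-3.2 -5.1]
90 [-68.  -55.1] [-2.9 -5.2]
96 [-70.6 -60.5] [-2.6 -5.4]
102 [-72.9 -66.1] [-2.3 -5.5]
108 [-74.9 -71.7] [-2.  -5.6]
114 [-76.6 -77.5] [-1.7 -5.8]
120 [-78.  -83.3] [-1.4 -5.8]
126 [-79.1 -89.2] [-1.1 -5.9]
132 [-79.8 -95.2] [-0.7 -6. ]
138 [ -80.2 -101.1] [-0.4 -6. ]
144 [ -80.3 -107.1] [-0.1 -6. ]
150 [ -80.1 -113.1] [ 0.2 -6. ]
156 [ -79.5 -119.1] [ 0.6 -6. ]
162 [ -78.6 -125. ] [ 0.9 -5.9]
168 [ -77.4 -130.9] [ 1.2 -5.9]
174 [ -75.9 -136.7] [ 1.5 -5.8]
180 [ -74.1 -142.4] [ 1.8 -5.7]
```

Emit:
{"op": "arm_command", "data": {
  "moves": [
    [[-1, -0.3, 0], 0],
    [[-1.9, -0.6, 0], 0],
    [[-2.9, -0.8, 0], 0],
    [[-3.8, -1.2, 0], 0],
    [[-4.8, -1.5, 0], 0],
    [[-5.8, -1.8, 0], 0]
  ]
}}

```text
clock: 4.05
tcp_pos: [0.4973, -0.1269, 0.1214]
orientation: [[1.0, -0.0, 0.005], [-0.0, -1.0, -0.002], [0.005, 0.002, -1.0]]
ft_force: [5.5, -1.4, 6.6]
width: 0.001
gripper_force: 3.1
```

Emit:
{"op": "arm_command", "data": {
  "moves": [
    [[-1, -0.4, 0.5], 0],
    [[-2, -0.7, 0.5], 0],
    [[-3, -1.1, 0.5], 0],
    [[-4, -1.4, 0.5], 0],
    [[-5, -1.8, 0.5], 0],
    [[-5.6, -2.1, 0.5], 0]
  ]
}}

```text
clock: 4.65
tcp_pos: [0.4935, -0.1254, 0.1214]
orientation: [[1.0, -0.0, 0.009], [-0.0, -1.0, -0.003], [0.009, 0.003, -1.0]]
ft_force: [9.7, -4.6, 3.7]
width: 0.004
gripper_force: 6.4
```

```bash
python3 - <<'E'
from h import *
w=viewer.camera("wrist");t=viewer.camera("top")
cv2.imwrite("pics/w2.png",cv2.resize(w,(800,600))[150:500,100:640])
E
```

```text
(no output)
```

View pics/w2.png

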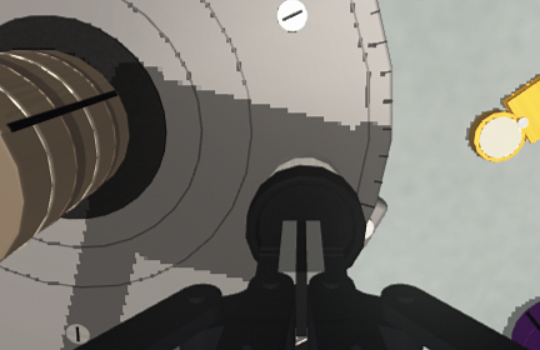

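The fingertips' front edge is near crop (300,220) and the knob's centre is about (306,215), so the tip has gone to the robot-side wall of the dish. I'll work out where knob and tip are.

```bash
python3 - <<'E'
from h import *
np.set_printoptions(precision=4,suppress=True)
f=lambda x,y:((x+100.5)/1.25-.5,(y+150.5)/1.25-.5)
o=sensors.get_obs();print(o["tcp_pos"],o["ft_force"],o["moment"])
print(ray("wrist",[f(306,222),f(247,222),f(366,222),f(306,165),f(300,220)],.108))
t=viewer.camera("top");b=viewer.camera("side")
print(blob("top",t,(372,276),60,.108)[:2]);print(blob("side",b,(361,215),45,.108)[:2])
a=cv2.imread("pics/top0.png");cv2.imwrite("pics/t2.png",np.hstack([cv2.resize(x[225:320,335:410],None,fx=5,fy=5,interpolation=2) for x in(a,t)]))
E
```

```text
[ 0.4934 -0.1253  0.1214] [ 9.2078 -3.7017  5.8296] [-0.7082 -1.5267 -0.0028]
[[ 0.5047 -0.1271  0.108 ]
 [ 0.5047 -0.1063  0.108 ]
 [ 0.5046 -0.1483  0.108 ]
 [ 0.5258 -0.1271  0.108 ]
 [ 0.5054 -0.125   0.108 ]]
(array([361, 279,  15,  11,  29], dtype=int32), array([366.5517, 284.5862]))
(array([352, 160,  28,  62, 874], dtype=int32), array([363.9714, 186.9005]))
```

View pics/t2.png

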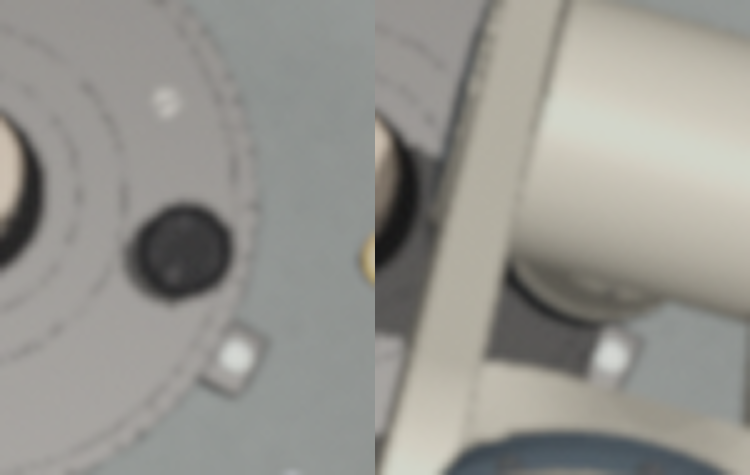

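Emit:
{"op": "arm_command", "data": {
  "moves": [
    [[-0.7, -0.2, 0], 0],
    [[-1.4, -0.5, 0], 0],
    [[-2, -0.7, 0], 0],
    [[-2, -0.7, 0], 0]
  ]
}}

```text
clock: 5.25
tcp_pos: [0.4914, -0.1245, 0.1214]
orientation: [[1.0, -0.001, 0.009], [-0.0, -1.0, -0.002], [0.009, 0.002, -1.0]]
ft_force: [8.9, -2.7, 6.4]
width: 0.001
gripper_force: 7.7
```

Emit:
{"op": "arm_command", "data": {
  "moves": [
    [[-1, -0.4, 0.6], 0],
    [[-1.9, -0.8, 0.6], 0],
    [[-2.8, -1.2, 0.6], 0],
    [[-3.7, -1.6, 0.6], 0],
    [[-4.6, -2.0, 0.6], 0],
    [[-5.5, -2.5, 0.6], 0]
  ]
}}

```text
clock: 5.85
tcp_pos: [0.4867, -0.1222, 0.1214]
orientation: [[1.0, -0.001, 0.011], [-0.001, -1.0, -0.003], [0.011, 0.003, -1.0]]
ft_force: [10.0, -3.7, 10.3]
width: 0.002
gripper_force: 9.8
```

Emit:
{"op": "arm_command", "data": {
  "moves": [
    [[-0.9, -0.5, 0.4], 0],
    [[-1.8, -0.9, 0.4], 0],
    [[-2.7, -1.4, 0.4], 0],
    [[-3.6, -1.8, 0.4], 0],
    [[-4.5, -2.3, 0.4], 0],
    [[-5.4, -2.7, 0.4], 0]
  ]
}}

```text
clock: 6.45
tcp_pos: [0.4822, -0.1197, 0.1213]
orientation: [[1.0, -0.001, 0.012], [-0.001, -1.0, -0.003], [0.012, 0.003, -1.0]]
ft_force: [11.8, -2.8, 10.7]
width: 0.003
gripper_force: 10.5
```

Emit:
{"op": "arm_command", "data": {
  "moves": [
    [[-0.9, -0.5, 0], 0],
    [[-1.7, -1, 0], 0],
    [[-2.6, -1.5, 0], 0],
    [[-3.5, -2, 0], 0],
    [[-4.3, -2.5, 0], 0],
    [[-5.2, -3, 0], 0]
  ]
}}

```text
clock: 7.05
tcp_pos: [0.477, -0.1167, 0.1213]
orientation: [[1.0, -0.001, 0.012], [-0.001, -1.0, -0.003], [0.012, 0.003, -1.0]]
ft_force: [10.8, -3.1, 11.4]
width: 0.004
gripper_force: 10.1
```

Emit:
{"op": "arm_command", "data": {
  "moves": [
    [[-0.8, -0.5, 0.2], 0],
    [[-1.7, -1.1, 0.2], 0],
    [[-2.5, -1.6, 0.2], 0],
    [[-3.3, -2.1, 0.2], 0],
    [[-4.2, -2.7, 0.2], 0],
    [[-5, -3.2, 0.2], 0]
  ]
}}

```text
clock: 7.65
tcp_pos: [0.4723, -0.1136, 0.1213]
orientation: [[1.0, -0.001, 0.013], [-0.001, -1.0, -0.003], [0.013, 0.003, -1.0]]
ft_force: [11.7, -3.5, 12.8]
width: -0.005
gripper_force: 10.9
```

Emit:
{"op": "arm_command", "data": {
  "moves": [
    [[-0.8, -0.6, 0], 0],
    [[-1.6, -1.2, 0], 0],
    [[-2.4, -1.8, 0], 0],
    [[-3.2, -2.3, 0], 0],
    [[-4, -2.9, 0], 0],
    [[-4.9, -3.5, 0], 0]
  ]
}}

```text
clock: 8.25
tcp_pos: [0.4676, -0.11, 0.1213]
orientation: [[1.0, -0.001, 0.013], [-0.001, -1.0, -0.003], [0.013, 0.003, -1.0]]
ft_force: [11.6, -3.3, 12.7]
width: 0.001
gripper_force: 10.7
```

Emit:
{"op": "arm_command", "data": {
  "moves": [
    [[-0.8, -0.6, 0], 0],
    [[-1.6, -1.2, 0], 0],
    [[-2.4, -1.8, 0], 0],
    [[-3.1, -2.4, 0], 0],
    [[-3.9, -3.1, 0], 0],
    [[-4.7, -3.7, 0], 0]
  ]
}}

```text
clock: 8.85
tcp_pos: [0.463, -0.1063, 0.1213]
orientation: [[1.0, -0.001, 0.014], [-0.001, -1.0, -0.003], [0.014, 0.003, -1.0]]
ft_force: [12.4, -3.9, 11.9]
width: -0.001
gripper_force: 10.9
```

Emit:
{"op": "arm_command", "data": {
  "moves": [
    [[-0.7, -0.7, 0], 0],
    [[-1.5, -1.3, 0], 0],
    [[-2.2, -2, 0], 0],
    [[-2.9, -2.6, 0], 0],
    [[-3.7, -3.3, 0], 0],
    [[-4.4, -4, 0], 0]
  ]
}}

```text
clock: 9.45
tcp_pos: [0.4587, -0.1023, 0.1213]
orientation: [[1.0, -0.001, 0.014], [-0.001, -1.0, -0.003], [0.014, 0.003, -1.0]]
ft_force: [12.6, -3.6, 12.6]
width: 0.0
gripper_force: 10.8
```

Emit:
{"op": "arm_command", "data": {
  "moves": [
    [[-0.7, -0.7, 0], 0],
    [[-1.4, -1.4, 0], 0],
    [[-2.1, -2.1, 0], 0],
    [[-2.8, -2.8, 0], 0],
    [[-3.5, -3.5, 0], 0],
    [[-4.1, -4.3, 0], 0]
  ]
}}

```text
clock: 10.05
tcp_pos: [0.4546, -0.098, 0.1213]
orientation: [[1.0, -0.0, 0.014], [-0.0, -1.0, -0.003], [0.014, 0.003, -1.0]]
ft_force: [12.1, -4.7, 11.7]
width: 0.003
gripper_force: 10.9
```

Emit:
{"op": "arm_command", "data": {
  "moves": [
    [[-0.6, -0.8, 0], 0],
    [[-1.3, -1.5, 0], 0],
    [[-2, -2.3, 0], 0],
    [[-2.6, -3, 0], 0],
    [[-3.3, -3.8, 0], 0],
    [[-3.9, -4.6, 0], 0]
  ]
}}

```text
clock: 10.65
tcp_pos: [0.4508, -0.0934, 0.1213]
orientation: [[1.0, -0.001, 0.014], [-0.0, -1.0, -0.003], [0.014, 0.003, -1.0]]
ft_force: [12.6, -4.7, 12.7]
width: -0.001
gripper_force: 11.1
```

Emit:
{"op": "arm_command", "data": {
  "moves": [
    [[-0.6, -0.8, 0], 0],
    [[-1.2, -1.6, 0], 0],
    [[-1.8, -2.4, 0], 0],
    [[-2.4, -3.1, 0], 0],
    [[-3, -3.9, 0], 0],
    [[-3.6, -4.7, 0], 0]
  ]
}}

```text
clock: 11.25
tcp_pos: [0.4474, -0.0888, 0.1213]
orientation: [[1.0, -0.0, 0.014], [-0.0, -1.0, -0.003], [0.014, 0.003, -1.0]]
ft_force: [12.6, -5.5, 12.2]
width: 0.003
gripper_force: 10.7
```

Emit:
{"op": "arm_command", "data": {
  "moves": [
    [[-0.6, -0.8, 0], 0],
    [[-1.1, -1.6, 0], 0],
    [[-1.7, -2.5, 0], 0],
    [[-2.2, -3.3, 0], 0],
    [[-2.8, -4.1, 0], 0],
    [[-3.4, -4.9, 0], 0]
  ]
}}

```text
clock: 11.85
tcp_pos: [0.4441, -0.0839, 0.1213]
orientation: [[1.0, -0.0, 0.014], [-0.0, -1.0, -0.003], [0.014, 0.003, -1.0]]
ft_force: [13.1, -5.5, 11.2]
width: 0.003
gripper_force: 10.6
```

```bash
python3 - <<'E'
from h import *
w=viewer.camera("wrist")
cv2.imwrite("pics/w3.png",cv2.resize(w,(800,600))[150:500,100:640])
E
```

```text
(no output)
```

View pics/w3.png

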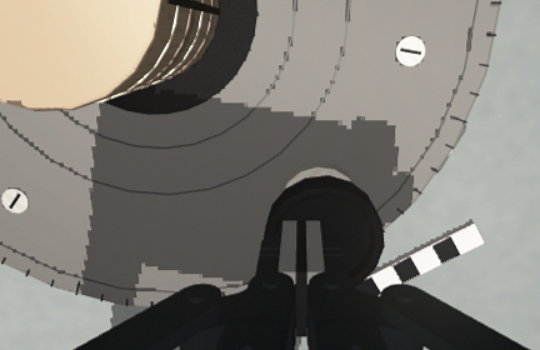

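The knob at crop (326,233) has come round with the disc by about 60 mm of travel. The tip sits against the leading wall of the dish.

Emit:
{"op": "arm_command", "data": {
  "moves": [
    [[-0.5, -0.9, 0], 0],
    [[-1, -1.7, 0], 0],
    [[-1.6, -2.6, 0], 0],
    [[-2.1, -3.4, 0], 0],
    [[-2.6, -4.3, 0], 0],
    [[-3.1, -5.1, 0], 0]
  ]
}}

```text
clock: 12.5
tcp_pos: [0.4394, -0.0777, 0.1207]
orientation: [[1.0, -0.001, 0.011], [-0.001, -1.0, -0.001], [0.011, 0.001, -1.0]]
ft_force: [10.2, 2.4, 7.3]
width: -0.001
gripper_force: 5.5
```

Emit:
{"op": "arm_command", "data": {
  "moves": [
    [[0, 0, 0.5], 0],
    [[0, 0, 1], 0],
    [[0, 0, 1], 0]
  ]
}}

```text
clock: 12.8
tcp_pos: [0.4369, -0.0773, 0.1185]
orientation: [[1.0, -0.001, 0.006], [-0.001, -1.0, -0.0], [0.006, 0.0, -1.0]]
ft_force: [7.4, 2.5, 2.8]
width: 0.001
gripper_force: 3.7
```

Emit:
{"op": "arm_command", "data": {
  "moves": [
    [[0, 0, 1], 0],
    [[0, 0, 2], 0],
    [[0, 0, 3], 0],
    [[0, 0, 3], 0]
  ]
}}

```text
clock: 13.2
tcp_pos: [0.4364, -0.0771, 0.1153]
orientation: [[1.0, -0.001, 0.005], [-0.001, -1.0, -0.0], [0.005, 0.0, -1.0]]
ft_force: [5.2, 1.6, 4.3]
width: 0.002
gripper_force: 3.3
```

Emit:
{"op": "arm_command", "data": {
  "moves": [
    [[0, 0, 1], 0],
    [[0, 0, 2], 0],
    [[0, 0, 3], 0],
    [[0, 0, 4], 0],
    [[0, 0, 5], 0],
    [[0, 0, 5], 0]
  ]
}}

```text
clock: 13.8
tcp_pos: [0.4363, -0.0771, 0.1102]
orientation: [[1.0, -0.001, 0.005], [-0.001, -1.0, -0.0], [0.005, 0.0, -1.0]]
ft_force: [4.7, 2.3, 4.0]
width: 0.003
gripper_force: 3.4
```

Emit:
{"op": "arm_command", "data": {
  "moves": [
    [[0, 0, 1], 0],
    [[0, 0, 2], 0],
    [[0, 0, 2.5], 0],
    [[0, 0, 3], 0],
    [[0, 0, 3.5], 0],
    [[0, 0, 3.5], 0]
  ]
}}

```text
clock: 14.4
tcp_pos: [0.4364, -0.0771, 0.1078]
orientation: [[1.0, -0.001, 0.005], [-0.001, -1.0, -0.0], [0.005, 0.0, -1.0]]
ft_force: [-0.6, 3.7, 23.8]
width: 0.0
gripper_force: 12.8
```

Emit:
{"op": "arm_command", "data": {
  "moves": [
    [[0, 0, 0.5], 0],
    [[0, 0, 0.5], 0]
  ]
}}

```text
clock: 14.6
tcp_pos: [0.4365, -0.0772, 0.1077]
orientation: [[1.0, -0.001, 0.005], [-0.001, -1.0, -0.0], [0.005, 0.0, -1.0]]
ft_force: [-2.1, 4.7, 31.3]
width: 0.003
gripper_force: 16.5
```

Emit:
{"op": "arm_command", "data": {
  "moves": [
    [[1, 0, -2], 0],
    [[1.5, 0, -6], 0],
    [[1.5, 0, -15], 0],
    [[1.5, 0, -40], 0],
    [[1.5, 0, -80], 0],
    [[-10, 60, -100], 0],
    [[-10, 100, -110], 0],
    [[-10, 140, -120], 0],
    [[-10, 140, -120], 0]
  ]
}}

```text
clock: 15.5
tcp_pos: [0.4245, -0.2217, 0.2277]
orientation: [[1.0, -0.004, 0.003], [-0.004, -1.0, -0.003], [0.003, 0.003, -1.0]]
ft_force: [0.8, 0.2, -0.5]
width: 0.003
gripper_force: 0.0
```

```bash
python3 - <<'E'
from h import *
o=sensors.get_obs();print(o["clock"],o["tcp_pos"],o["ft_force"])
s=viewer.camera("side");w=viewer.camera("wrist")
cv2.imwrite("pics/f.png",np.hstack([cv2.resize(s[185:305,265:405],None,fx=3,fy=3,interpolation=2),cv2.resize(w,(380,360)) if 0 else cv2.resize(w,None,fx=.57,fy=.75)[:360]]))
E
```

```text
15.5 [ 0.42446115 -0.22174641  0.22765552] [ 0.79976396  0.24621969 -0.50754126]
```

View pics/f.png

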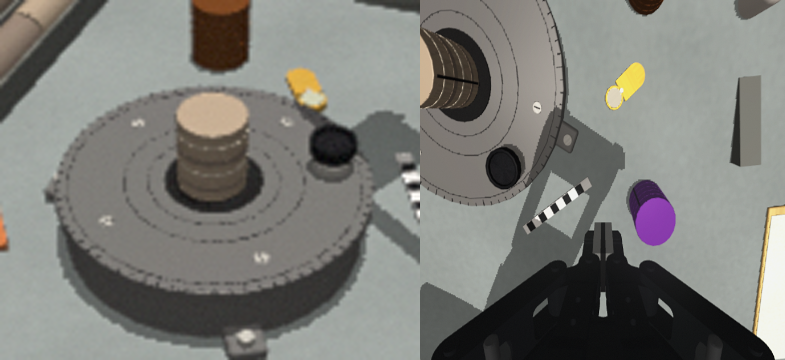

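The final view shows the knob at (333,146) down on its bush, the core upright on its pad at the disc's centre, and nothing else disturbed. I'm handing the job in.

```bash
python3 -c "
from cell import r
print(r.sign_off())"
```

```text
the job is handed in; nothing more can be done
None
```

I handed the job in at about 15.5 s: the plunger dropped into the next hole clockwise and was pushed down about 21.5 of its 22 mm, so the turntable is locked; the last pictures showed the core standing at the centre and the gripper clear, but the sign-off gave no verdict.

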